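Set the telescoping length stop and butt the offcut against it

TASK

Set up the sawing fence for a repeat length: slide the stop plate out with its telescoping tube until the lock button clicks up through the hole in the outer tube. Then bring the pine offcut to lie flat and flush along the front of the fence, with its end butted against the locked stop plate, and let go. Leave the try square and the sanding block where they are.

Things in the scene. Friction and masses are not known exactly. Their poses are not given: they have to be found in the camera images.
- fence_jig: Fixed fence: wood rail 60 mm (x) by 370 (y) by 24 high; on it a grey square outer tube 25 mm wide, centre line at x = +30, from y = -185 to its mouth at y = 0, top 48 mm above the bench (50 at two clips). Past the mouth the rail goes on to y = +185. Origin: on the bench, 15 mm behind the rail's front face, at mid length. +y is the way the telescope extends, -x the front, where the offcut belongs.
- stop_arm (a joint): Inner steel tube, 19 mm square, carrying the stop plate. Metres: 0 fully in, grows as it slides out to the fence's +y; starts at 0 to 0.06; the button meets its hole at 0.110 (play 1.5 mm each way); end stop 0.130. About 3 N of friction, stays where left; locked both ways once the button is out: a firm stop is then felt. Push slowly near the hole and stop at the click.
- lock_button (a joint): Spring-loaded round-topped steel button, 8 mm across, on the inner tube, centre 144 mm behind the stop plate's face. Metres: 0 held down inside the outer tube (seen only through the hole), 0.007 clicked out, standing 4.5 mm above the outer tube's top. It springs out by itself when it reaches the hole.
- lock_hole (a point): Centre of the lock hole, 9 mm by 11 mm, in the outer tube's top face (48 mm above the bench), 30 mm behind the tube's mouth.
- stop_face (a point): On the stop plate's flat face that looks to the fence's -y: middle of its lower part, 15 mm above the bench, 21.5 mm in front of the rail. The offcut's end butts here. Axes as the fence's. Plate: steel, 6 mm thick (to +y of this face); in the fence frame it spans x = -55 to -18 mm from 4 to 27 mm height, and x = -55 to +42 mm from 27 up to its top at 84 mm.
- stop_top (a point): Top edge of the same face of the stop plate, 84 mm above the bench, at x = +15 mm in the fence frame. From here down to the outer tube's top (36 mm lower) the face stands free, and may be pushed towards +y. Axes as the fence's.
- fence_face (a point): Point on the front face of the wood rail (faces the fence's -x), 15 mm above the bench and 54 mm to +y of the fence's origin. Axes as the fence's.
- offcut: Loose pine offcut, 46 mm (x) by 120 mm (y, its length) by 30 mm high, 0.12 kg. Origin: centre of its underside. Starts flat on the bench in front of the fence, turned up to 0.55 rad against it.
- try_square: Bystander: try square with dark stock and steel blade, 161 by 110 by 17 mm, lying loose to the left of the fence. Leave it.
- sanding_block: Bystander: cork sanding block 64 by 112 by 36 mm, lying loose to the right of the fence, beside a fixed wire mesh screen 260 mm high (world y = -0.34, x = 0.48 to 0.93; a second wing at x = 0.79, y = -0.03 to -0.48). Leave it.

How it is judged:
On the way, in this order (a step that is already met when the one before it is completed fails the run):
1. the stop arm is extended and its lock button has clicked out (value of joint lock_button above 0.0055 m and value of joint stop_arm between 0.106 and 0.114 m), for 0.2 s.
2. the offcut lies along the fence with its end against the stop (x of offcut in the frame of fence_face between -0.0265 and -0.0205 m and y of offcut in the frame of stop_face between -0.0645 and -0.0575 m and angle between the y axis of offcut and the y axis of fence_jig, either way round below 0.045 rad and angle between offcut's own z axis and vertical below 0.06 rad and height (world z) of offcut below 0.004 m), for 0.2 s.
At the end, for the whole second after the job is handed in: Stop arm at its lock (0.106 to 0.114 m), button out at least 5.5 mm; offcut flat and at rest before the fence, its origin 20.5 to 26.5 mm in front of the rail face and 57.5 to 64.5 mm from the stop plate face (touching: 23 and 60), parallel to the fence within 0.045 rad (all of step 1 and all of step 2 and linear speed of offcut below 0.01 m/s and angular speed of offcut below 0.1 rad/s).
It fails at once if the try square is moved more than 30 mm (distance of try_square from where it was at the start of the episode above 0.03 m).
It fails at once if the sanding block is moved more than 30 mm (distance of sanding_block from where it was at the start of the episode above 0.03 m).
It also fails if it takes over 64 s, if anything falls off the work surface, if the arm or the gripper's body presses on something with over 40 N, if the wrist force passes 120 N, or if a joint passes its speed limit or range.

ROBOT

A 6-joint arm with a two-finger parallel gripper is mounted at the origin on a cart in front of the work surface, level with it; the furniture and walls round the work are solid. World frame = base frame: x ahead of the robot, y to its left, z up, the work surface at z = 0. Lengths are in m, angles in rad, forces in N, time in s.
With the tool pointing down it reaches from about 0.375 to 0.9 m from the base axis. Payload 3.1 kg.
Tool frame: the origin (TCP) lies midway between the tips of the shut fingers; the grasp point (between the pads) lies 19 mm behind it; z points along the fingers, y is the direction in which the jaws open and shut (so a half turn about z gives the same grasp; the last joint's range is limited). The gripper opens to 85 mm and grips with 20 to 120 N. Pads are 22 mm wide; open, the fingers measure 114 mm over their backs; the gripper's body (76 mm by 85 mm) begins 54 mm behind the grasp point. The pads swing forward as they close: fully open they stand 13 mm farther back than shut.
Start: joints at [0.935, 0.527, 1.433, -0, 1.181, -0.178], TCP at [0.276, 0.561, 0.231] pointing down, gripper open.
Joint ranges: [-3.08, 3.08], [-0.75, 2.2], [0.22, 2.44], [-1.43, 4.57], [0, 2.65], [-2.85, 2.85]. Speed limits (rad/s): [2.79, 2.79, 3.14, 3.14, 3.14, 3.14].

INTERFACE

Orientations are given as a unit quaternion [x, y, z, w].
In Python, from station import manip gives the robot as it stands.
- The arm moves only by the tool servo_tool, never from a script. Its argument "increments" is a list of rows, each an object with "hand": the closure, from 0 (fully open) to 1 (shut); "travel": the shift along the tool's x, y, z in mm, a list of three; "yaw": the turn about the tool's z in degrees. A call has 1 to 20 rows; each row shifts and turns the commanded pose from where the row before left it, along the tool's axes as they then stand; what a row does not reach is not made up. A row lasts 1/10 s, in which the tool goes at most 50 mm and 8.59 degrees, less where a joint would pass 70% of its speed; a pose out of reach is approached as far as the arm can. A call with a gripper value outside its range is refused whole. The fingers move at their own pace and stop on an object; "newtons" is the grip in N (left out, the last holds). Time passes only in rows, so rows that do not move let the fingers close. It gives the time, the measured TCP pose, the force and the opening at its end, in the units of the state.
- manip.sense(): the state, without advancing time (a new reading comes with each control period).
- manip.snapshot(name): name is "side" or "top"; returns a dict with "pixels" (480x640x3 uint8, blue, green, red), "fx", "fy", "cx", "cy" (pixels), "D" ([k1, k2, p1, p2, k3] as OpenCV has them; the pictures are not rectified), "R" (3x3) and "t" (3): a world point X has camera coordinates R X + t. Camera axes: x right, y down, z forward; pixel columns grow to the right and rows downward; lengths in m; the calibration is good to about 2 mm. A picture is of the moment at which its call begins. There is no depth.
- manip.sign_off(): hands the job in, once; it reports no verdict.
The state is a dict: "t": time; "q": joint angles; "qd": joint speeds; "tau": joint torques, N m; "tcp_pos": TCP position; "tool_rot": TCP orientation; "force": force on the tool from outside, world axes, zero at the start; "ft_torque": the same for the moment, N m; "finger_gap": opening from 0.0 (shut) to 1.0 (fully open).
Only numpy, scipy, OpenCV 4.12 (cv2) and the standard library are available. Lean on these libraries where they do the work, as an engineer would, in place of code of your own. Each camera call takes 0.05 s, during which the arm holds its last target.

## Working session

There is one attempt and no reset: what is moved stays moved. The work goes in short steps, Python scripts to look and compute and a tool call to move; the robot and the scene stay as the last step left them, time stands still between calls to the robot, and variables do not carry over. Pictures are saved under pics/ and viewed, and the job is handed in when it is done.

Besides the shell and the picture viewer there is one more tool, called after "Request:" by a JSON object that holds its "op" and its "data", one argument or row to a line. servo_tool: Moves the arm, as the interface text tells. Its arguments: {"type":"object","properties":{"increments":{"type":"array","items":{"type":"object","properties":{"hand":{"type":"number"},"travel":{"type":"array","items":{"type":"number"}},"yaw":{"type":"number"}}}},"newtons":{"type":"number"}},"required":["increments"]}

```bash
mkdir -p pics; ls; python3 - <<'E'
from station import manip
import cv2, numpy as np
s=manip.sense(); print(s['t'],s['tcp_pos'],s['tool_rot'],s['finger_gap'],s['force'])
for n in ('side','top'):
    d=manip.snapshot(n); cv2.imwrite(f'pics/{n}0.png',d['pixels'])
    print(n,d['fx'],d['fy'],d['cx'],d['cy'],d['D'],np.round(d['R'],3).tolist(),d['t'], 'pos',-np.array(d['R']).T@np.array(d['t']))
E
```

```text
pics
0.0 [0.27519328 0.56034147 0.23034412] [ 2.26406459e-01  9.74032293e-01 -1.00592482e-03 -4.41775736e-04] 0.9992964599510524 [-0.07401845  0.47298497  0.15258855]
side 585.8215230066452 585.8215230066452 321.9257685050166 240.8186512152266 [-0.18018279  0.          0.          0.          0.        ] [[0.87, -0.493, -0.014], [-0.42, -0.726, -0.545], [0.258, 0.48, -0.838]] [-0.43939018  0.31391057  1.20177441] pos [ 0.20358811 -0.5656581   1.17236858]
top 599.5834304376885 599.5834304376885 316.92672151267146 248.78944646621196 [-0.08279144  0.          0.          0.          0.        ] [[0.013, -1.0, 0.02], [-0.986, -0.016, -0.168], [0.168, -0.017, -0.986]] [0.03982792 0.57964754 1.18154061] pos [0.37224317 0.06985707 1.26101973]
```

View pics/side0.png

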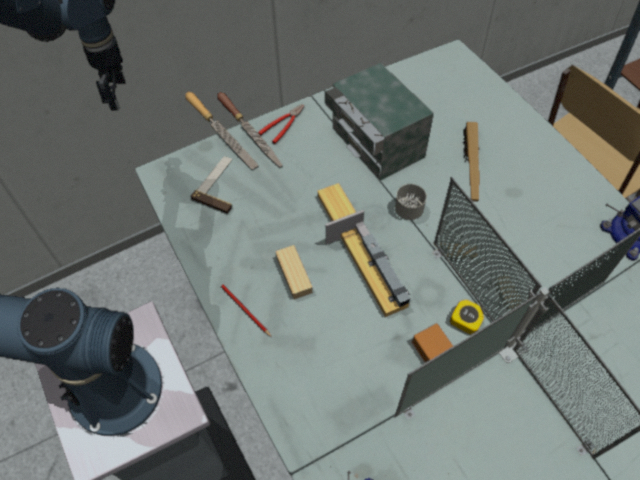

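View pics/top0.png

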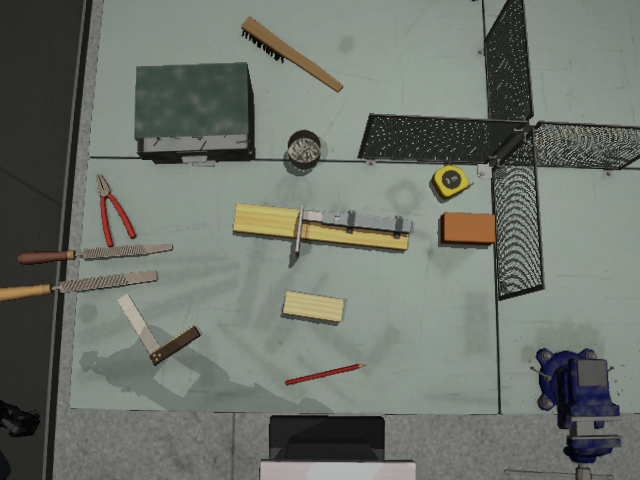

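The side view shows the fence at about (365,250), the plate at (343,226) and the offcut at (294,272). The top view shows the rail from (235,205) to (408,250), the plate at (298,235), the tube to its right, and the offcut at (313,306). I'll zoom in for corners.

```bash
python3 - <<'E'
import cv2
a=cv2.imread('pics/top0.png')[190:335,220:425]; cv2.imwrite('pics/topc.png',cv2.resize(a,(800,566),interpolation=cv2.INTER_CUBIC))
a=cv2.imread('pics/side0.png')[175:320,260:420]; cv2.imwrite('pics/sidec.png',cv2.resize(a,(640,580),interpolation=cv2.INTER_CUBIC))
E
```

```text
(no output)
```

View pics/topc.png

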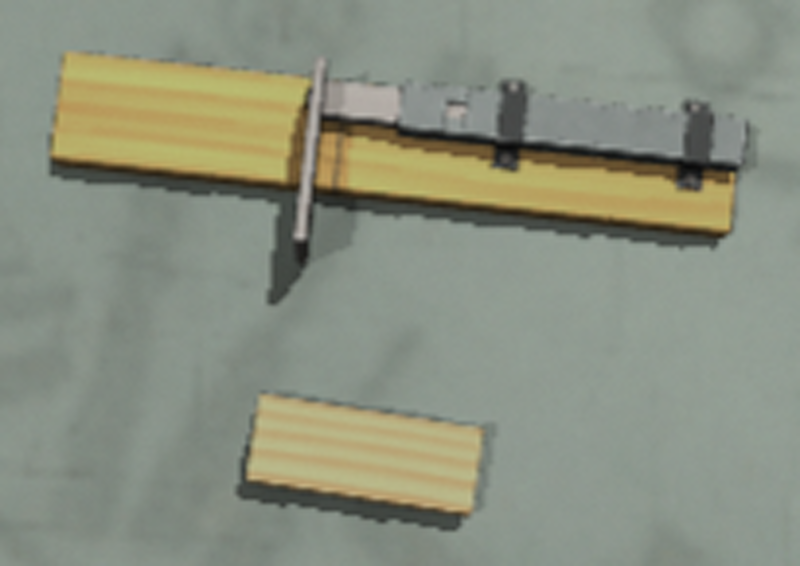

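View pics/sidec.png

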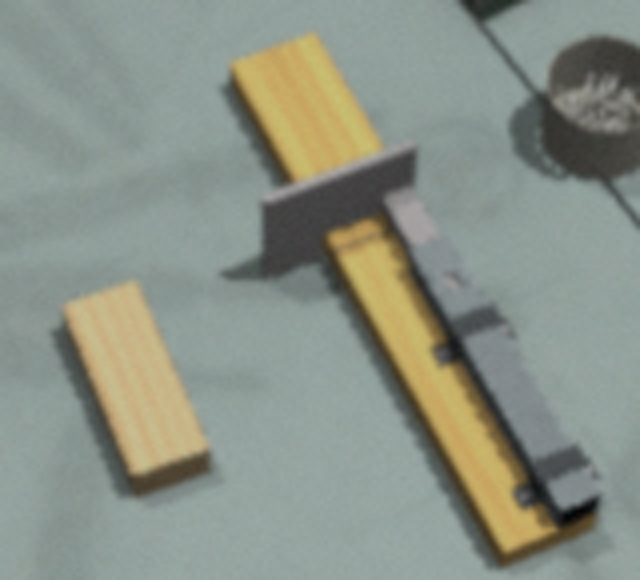

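```bash
cat > h.py <<'E'
import cv2, numpy as np
from station import manip
def K(d): return np.array([[d['fx'],0,d['cx']],[0,d['fy'],d['cy']],[0,0,1.]])
def cast(d,px,z):
    u=cv2.undistortPoints(np.array(px,float).reshape(-1,1,2),K(d),np.array(d['D'])).reshape(-1,2)
    R=np.array(d['R']);t=np.array(d['t']); c=-R.T@t
    v=np.c_[u,np.ones(len(u))]@R
    return c+v*((z-c[2])/v[:,2])[:,None]
def proj(d,X):
    R=np.array(d['R']);t=np.array(d['t'])
    return cv2.projectPoints(np.array(X,float).reshape(-1,1,3),cv2.Rodrigues(R)[0],t,K(d),np.array(d['D']))[0].reshape(-1,2)
def big(d,n,u0,v0,u1,v1,s,pts=()):
    a=cv2.resize(d['pixels'][v0:v1,u0:u1],None,fx=s,fy=s,interpolation=cv2.INTER_CUBIC)
    for p in pts: cv2.drawMarker(a,(int(round((p[0]+.5-u0)*s)),int(round((p[1]+.5-v0)*s))),(0,0,255),cv2.MARKER_CROSS,9,1)
    cv2.imwrite('pics/'+n+'.png',a)
E
python3 - <<'E'
from h import *
for n in ('top','side'):
    d=manip.snapshot(n); im=d['pixels']; hsv=cv2.cvtColor(im,cv2.COLOR_BGR2HSV)
    m=cv2.inRange(hsv,(12,55,140),(32,255,255))
    N,l,st,ce=cv2.connectedComponentsWithStats(m)
    for i in range(1,N):
        if st[i,4]<300: continue
        c=cv2.findContours((l==i).astype(np.uint8),cv2.RETR_EXTERNAL,cv2.CHAIN_APPROX_NONE)[0][0].reshape(-1,2)
        for z in (.024,.03):
            W=cast(d,c,z)[:,:2]*1000
            r=cv2.minAreaRect(W.astype(np.float32)); b=cv2.boxPoints(r)
            print(n,i,st[i],z,'c',np.round(r[0],1),np.round(r[1],1),round(r[2],1),np.round(b).tolist())
E
```

```text
top 1 [435 165  34  31 433] 0.024 c [ 742.  -238.4] [61.5 65. ] 28.0 [[700.0, -224.0], [730.0, -282.0], [784.0, -253.0], [754.0, -195.0]]
top 1 [435 165  34  31 433] 0.03 c [ 740.2 -237. ] [61.2 64.7] 28.0 [[698.0, -223.0], [728.0, -280.0], [782.0, -251.0], [752.0, -194.0]]
top 2 [ 233  203   67   34 1691] 0.024 c [644.3 156.7] [135.  59.] 84.5 [[608.0, 92.0], [667.0, 87.0], [680.0, 221.0], [621.0, 227.0]]
top 2 [ 233  203   67   34 1691] 0.03 c [643.  156.3] [134.4  58.7] 84.5 [[607.0, 92.0], [666.0, 87.0], [679.0, 220.0], [620.0, 226.0]]
top 3 [ 445  212   50   30 1336] 0.024 c [ 637.  -276.5] [106.2  59.9] 88.4 [[606.0, -329.0], [665.0, -330.0], [668.0, -224.0], [608.0, -223.0]]
top 3 [ 445  212   50   30 1336] 0.03 c [ 635.7 -274.8] [105.7  59.6] 88.4 [[604.0, -327.0], [664.0, -328.0], [667.0, -223.0], [607.0, -221.0]]
top 4 [ 301  224  107   25 1241] 0.024 c [611.7 -30.2] [224.8  31. ] 85.3 [[587.0, -141.0], [618.0, -143.0], [636.0, 81.0], [605.0, 83.0]]
top 4 [ 301  224  107   25 1241] 0.03 c [610.5 -29.7] [223.7  30.8] 85.3 [[586.0, -140.0], [617.0, -142.0], [635.0, 80.0], [60
[... 1784 characters left out ...]
, 122.0]]
side 10 [276 246  36  47 922] 0.03 c [462.4  55.7] [119.3  46.2] 82.1 [[431.0, -0.0], [477.0, -6.0], [493.0, 112.0], [448.0, 118.0]]
side 11 [452 299  32  32 447] 0.024 c [ 742.1 -234.6] [63.6 66.1] 29.5 [[698.0, -221.0], [731.0, -279.0], [786.0, -248.0], [754.0, -190.0]]
side 11 [452 299  32  32 447] 0.03 c [ 739.3 -236.3] [63.3 65.7] 29.5 [[696.0, -223.0], [728.0, -280.0], [783.0, -249.0], [751.0, -192.0]]
side 12 [414 323  39  37 765] 0.024 c [ 637.9 -246.8] [64.5 59.3] 88.8 [[608.0, -278.0], [667.0, -280.0], [668.0, -215.0], [609.0, -214.0]]
side 12 [414 323  39  37 765] 0.03 c [ 635.6 -248.5] [64.2 59. ] 88.8 [[605.0, -280.0], [664.0, -281.0], [666.0, -217.0], [607.0, -216.0]]
```

```bash
cat >> h.py <<'E'
A=np.arctan2(34.5,369.)
FX=np.array([np.cos(A),-np.sin(A)]); FY=np.array([np.sin(A),np.cos(A)]); O=np.array([603.3,43.5])+15*FX
def fen(W): W=np.atleast_2d(W)[:,:2]-O; return np.c_[W@FX,W@FY]
def wor(f,z): f=np.atleast_2d(f); return np.c_[O+f[:,:1]*FX+f[:,1:2]*FY, np.full(len(f),z)]/1000
def where():
    s=manip.sense(); from scipy.spatial.transform import Rotation as Ro
    R=Ro.from_quat(s['tool_rot']).as_matrix()
    print('t',round(s['t'],2),'tcp fence',np.round(fen(np.array(s['tcp_pos'])*1000)[0],1),'z',round(s['tcp_pos'][2]*1000,1),'yaw err deg',round(np.degrees(np.arctan2(*R[:2,1])-A),2),'tilt',np.round(R[:,2],3),'F',np.round(s['force'],1),'gap',round(s['finger_gap'],3),'q',np.round(s['q'],2))
E
python3 - <<'E'
from h import *
d=manip.snapshot('top'); s=manip.snapshot('side')
print('O',O,A)
print('plate top', fen(cast(d,[(302.5,205.2),(296.6,251.5)],.084)*1000))
# side: plate top edge ends (415,147),(263,203) in sidec /4
print('plate side', fen(cast(s,[(260+415/4,175+147/4),(260+263/4,175+203/4)],.084)*1000))
print('hole',fen(cast(d,[(220+456/3.902,190+115/3.902)],.048)*1000),'mouth',fen(cast(d,[(220+400/3.902,190+105/3.902)],.048)*1000))
pts=[(-15,-185),(-15,185),(45,185),(45,-185)]
big(d,'t1',220,190,425,335,3.9,proj(d,np.vstack([wor(pts,.024),wor([(17.5,0),(42.5,0),(30,-30)],.048)])))
big(s,'s1',260,175,420,320,4,proj(s,np.vstack([wor(pts,.024),wor([(17.5,0),(42.5,0),(30,-30)],.048)])))
where()
E
```

```text
O [618.23486555  42.10365078] 0.09322492371523071
plate top [[ 39.73815504  41.13192299]
 [-55.60765137  42.34759468]]
plate side [[ 39.2926285   39.93338387]
 [-55.82512508  40.9687771 ]]
hole [[ 26.22868908 -31.8458787 ]] mouth [[28.33798716 -1.71319666]]
t 0.3 tcp fence [-389.5  484.5] z 231.0 yaw err deg 20.83 tilt [-0.    -0.001 -1.   ] F [ 0.1 -0.1  0.5] gap 1.001 q [ 0.94  0.53  1.43  0.    1.18 -0.18]
```

View pics/t1.png

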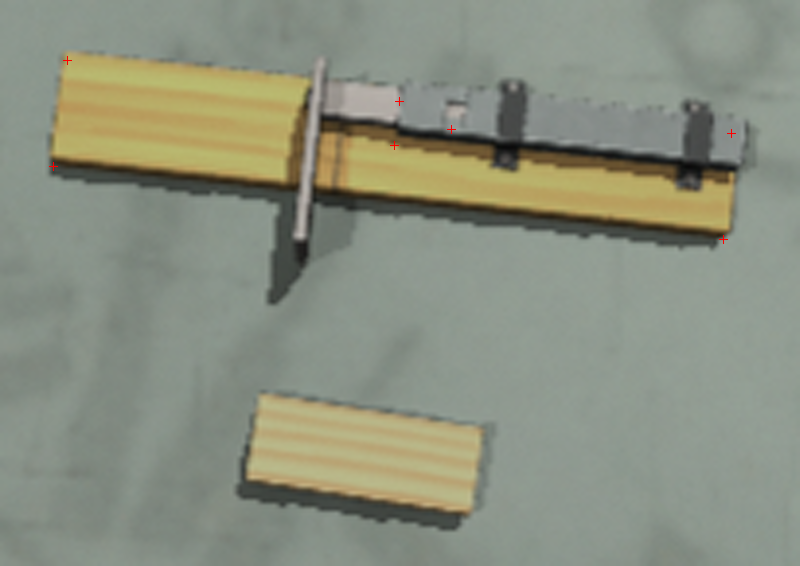

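View pics/s1.png

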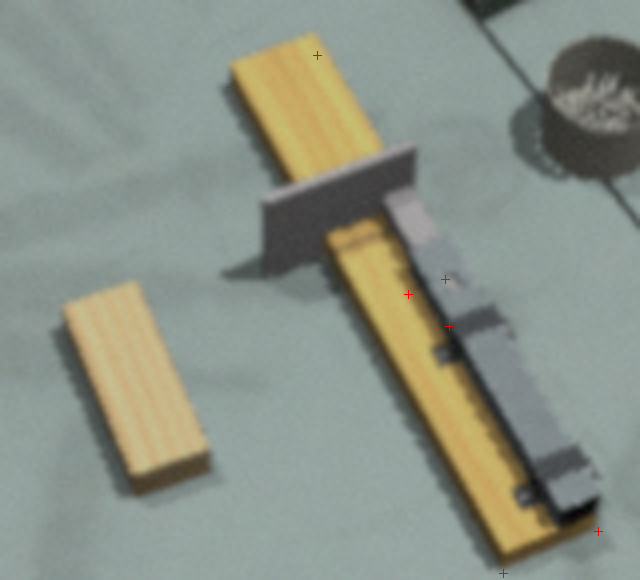

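Request:
{"op": "servo_tool", "data": {
  "increments": [
    {"hand":1,"travel":[0,0,0],"yaw":-7},
    {"hand":1,"travel":[0,0,0],"yaw":-7},
    {"hand":1,"travel":[0,0,0],"yaw":-6.8},
    {"hand":1,"travel":[-20,-25,0]},
    {"hand":1,"travel":[-27,-32,0]},
    {"hand":1,"travel":[-27,-32,0]},
    {"hand":1,"travel":[-27,-32,0]},
    {"hand":1,"travel":[-27,-32,0]},
    {"hand":1,"travel":[-27,-32,0]},
    {"hand":1,"travel":[-27,-32,0]},
    {"hand":1,"travel":[-27,-32,0]},
    {"hand":1,"travel":[-27,-32,0]},
    {"hand":1,"travel":[-27,-32,0]},
    {"hand":1,"travel":[-27,-32,0]},
    {"hand":1,"travel":[-27,-32,0]},
    {"hand":1,"travel":[-27,-32,0]},
    {"hand":1,"travel":[-27,-32,0]},
    {"hand":1,"travel":[-27,-32,0]},
    {"hand":1,"travel":[0,0,0]}
  ],
  "newtons": 40
}}

```text
schema error: expected keys hand, travel, yaw
```

```bash
sed -i 's/np.full(len(f),z)\]\/1000/np.full(len(f),z*1000)]\/1000/' h.py; python3 - <<'E'
from h import *
where()
d=manip.snapshot('side')
pts=[(-15,-185),(-15,185),(45,185),(45,-185)]
big(d,'s2',240,130,440,330,3,proj(d,np.vstack([wor(pts,.024),wor([(17.5,0),(42.5,0),(30,-30)],.048),wor([(-55,39),(42,39)],.084)])))
E
```

```text
t 0.3 tcp fence [-389.5  484.5] z 231.0 yaw err deg 20.83 tilt [-0.    -0.001 -1.   ] F [ 0.1 -0.1  0.5] gap 1.001 q [ 0.94  0.53  1.43  0.    1.18 -0.18]
```

View pics/s2.png

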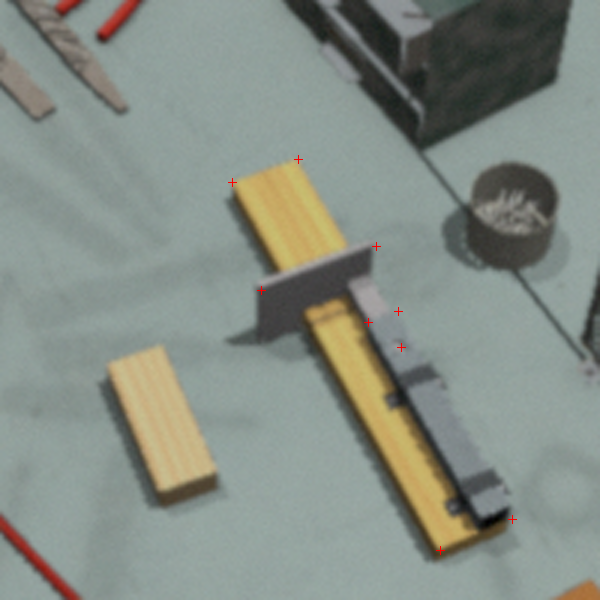

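The side overlay now fits: rail corners at (233,183) and (298,160), plate top edge from (262,290) to (376,246). The move needs all three keys in each row.

Request:
{"op": "servo_tool", "data": {
  "increments": [
    {"hand":1,"travel":[0,0,0],"yaw":-7},
    {"hand":1,"travel":[0,0,0],"yaw":-7},
    {"hand":1,"travel":[0,0,0],"yaw":-6.8},
    {"hand":1,"travel":[-20,-25,0],"yaw":0},
    {"hand":1,"travel":[-27,-32,0],"yaw":0},
    {"hand":1,"travel":[-27,-32,0],"yaw":0},
    {"hand":1,"travel":[-27,-32,0],"yaw":0},
    {"hand":1,"travel":[-27,-32,0],"yaw":0},
    {"hand":1,"travel":[-27,-32,0],"yaw":0},
    {"hand":1,"travel":[-27,-32,0],"yaw":0},
    {"hand":1,"travel":[-27,-32,0],"yaw":0},
    {"hand":1,"travel":[-27,-32,0],"yaw":0},
    {"hand":1,"travel":[-27,-32,0],"yaw":0},
    {"hand":1,"travel":[-27,-32,0],"yaw":0},
    {"hand":1,"travel":[-27,-32,0],"yaw":0},
    {"hand":1,"travel":[-27,-32,0],"yaw":0},
    {"hand":1,"travel":[-27,-32,0],"yaw":0},
    {"hand":1,"travel":[-27,-32,0],"yaw":0},
    {"hand":1,"travel":[0,0,0],"yaw":0}
  ],
  "newtons": 40
}}

```text
t: 2.25
tcp_pos: [0.6313, 0.0476, 0.2314]
tool_rot: [0.05, 0.999, -0.001, 0.002]
force: [-0.3, 0.2, 0.3]
finger_gap: -0.001
```

```bash
python3 - <<'E'
from h import *
where()
E
```

```text
t 2.25 tcp fence [12.5  6.7] z 231.4 yaw err deg 0.34 tilt [ 0.004 -0.002 -1.   ] F [-0.3  0.2  0.3] gap -0.001 q [-0.1   0.54  1.41 -0.    1.19 -1.57]
```

Request:
{"op": "servo_tool", "data": {
  "increments": [
    {"hand":1,"travel":[-7,-2,25],"yaw":-0.3},
    {"hand":1,"travel":[0,0,35],"yaw":0},
    {"hand":1,"travel":[0,0,35],"yaw":0},
    {"hand":1,"travel":[0,0,30],"yaw":0},
    {"hand":1,"travel":[0,0,25],"yaw":0},
    {"hand":1,"travel":[0,0,15],"yaw":0},
    {"hand":1,"travel":[0,0,7],"yaw":0},
    {"hand":1,"travel":[0,0,0],"yaw":0}
  ]
}}

```text
t: 3.05
tcp_pos: [0.6341, 0.0504, 0.0589]
tool_rot: [0.044, 0.999, 0.0, -0.001]
force: [0.5, -0.2, 0.1]
finger_gap: -0.001
```

```bash
python3 - <<'E'
from h import *
where()
d=manip.snapshot('side'); big(d,'s3',240,130,440,330,3)
d=manip.snapshot('top'); big(d,'t3',220,190,425,335,3.9)
E
```

```text
t 3.05 tcp fence [15.   9.8] z 58.9 yaw err deg -0.29 tilt [-0.001  0.    -1.   ] F [ 0.5 -0.2  0.1] gap -0.001 q [-0.1   0.76  1.52  0.    0.85 -1.58]
```

View pics/s3.png

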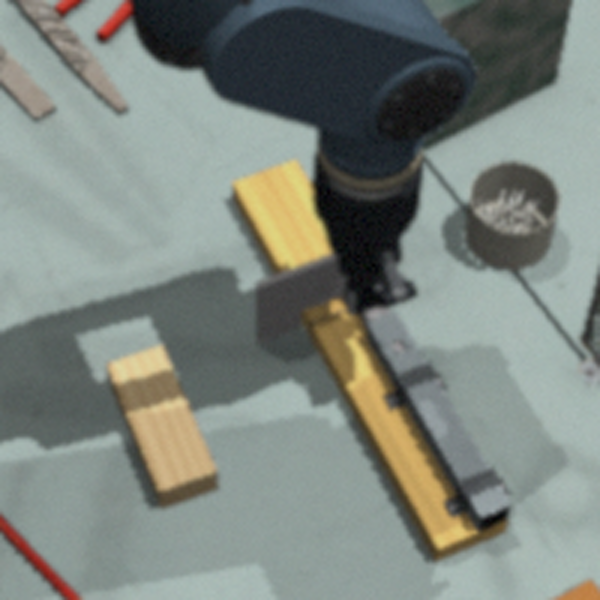

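Request:
{"op": "servo_tool", "data": {
  "increments": [
    {"hand":1,"travel":[-3,3,0],"yaw":0},
    {"hand":1,"travel":[-2,3,0],"yaw":0.2},
    {"hand":1,"travel":[0,3,0],"yaw":0},
    {"hand":1,"travel":[0,3,0],"yaw":0},
    {"hand":1,"travel":[0,3,0],"yaw":0},
    {"hand":1,"travel":[0,3,0],"yaw":0},
    {"hand":1,"travel":[0,3,0],"yaw":0},
    {"hand":1,"travel":[0,3,0],"yaw":0},
    {"hand":1,"travel":[0,3,0],"yaw":0},
    {"hand":1,"travel":[0,3,0],"yaw":0},
    {"hand":1,"travel":[0,3,0],"yaw":0},
    {"hand":1,"travel":[0,3,0],"yaw":0},
    {"hand":1,"travel":[0,3,0],"yaw":0},
    {"hand":1,"travel":[0,3,0],"yaw":0},
    {"hand":1,"travel":[0,3,0],"yaw":0},
    {"hand":1,"travel":[0,3,0],"yaw":0},
    {"hand":1,"travel":[0,3,0],"yaw":0},
    {"hand":1,"travel":[0,3,0],"yaw":0},
    {"hand":1,"travel":[0,2,0],"yaw":0},
    {"hand":1,"travel":[0,0,0],"yaw":0}
  ]
}}

```text
t: 5.15
tcp_pos: [0.6443, 0.1048, 0.0593]
tool_rot: [0.046, 0.999, -0.001, -0.0]
force: [-0.3, -3.2, 0.6]
finger_gap: 0.001
```

```bash
python3 - <<'E'
from h import *
where()
d=manip.snapshot('side'); big(d,'s4',240,130,440,330,3,proj(d,wor([(-55,104),(42,104)],.084)))
E
```

```text
t 5.15 tcp fence [20.2 64.9] z 59.3 yaw err deg -0.08 tilt [-0.    -0.001 -1.   ] F [-0.3 -3.2  0.6] gap 0.001 q [-0.01  0.78  1.48 -0.    0.88 -1.49]
```

View pics/s4.png

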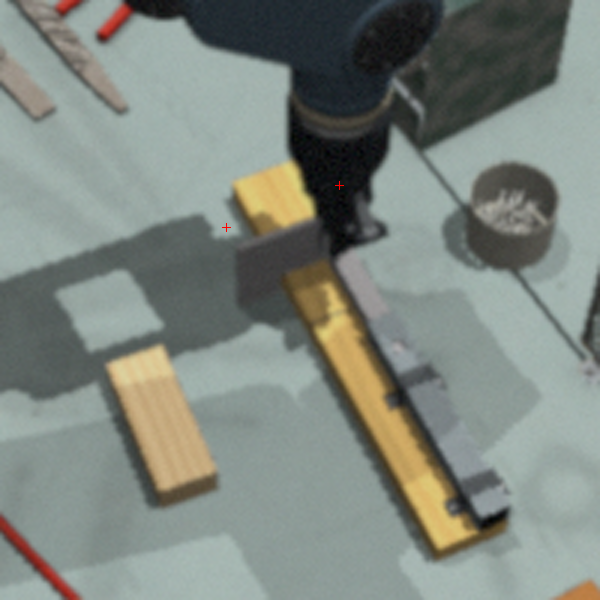

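Contact is made at 3.2 N. The plate's front top corner is at about (237,249) in this crop, so I'll compute its position.

```bash
python3 - <<'E'
from h import *
d=manip.snapshot('side')
print(fen(cast(d,[(240+237/3,130+249/3),(240+262/3,130+290/3)],.084)*1000))
for y in (80,84,88): print(y,(proj(d,wor([(-55,y)],.084))-[240,130])*3)
E
```

```text
[[-55.20988082  79.65830491]
 [-53.62411814  37.19578646]]
80 [[237.06859706 248.57597827]]
84 [[234.93362734 244.71693299]]
88 [[232.80524    240.86994021]]
```

Request:
{"op": "servo_tool", "data": {
  "increments": [
    {"hand":1,"travel":[0,2,0],"yaw":0},
    {"hand":1,"travel":[0,2,0],"yaw":0},
    {"hand":1,"travel":[0,2,0],"yaw":0},
    {"hand":1,"travel":[0,2,0],"yaw":0},
    {"hand":1,"travel":[0,2,0],"yaw":0},
    {"hand":1,"travel":[0,2,0],"yaw":0},
    {"hand":1,"travel":[0,2,0],"yaw":0},
    {"hand":1,"travel":[0,2,0],"yaw":0},
    {"hand":1,"travel":[0,2,0],"yaw":0},
    {"hand":1,"travel":[0,2,0],"yaw":0},
    {"hand":1,"travel":[0,2,0],"yaw":0},
    {"hand":1,"travel":[0,2,0],"yaw":0},
    {"hand":1,"travel":[0,1,0],"yaw":0},
    {"hand":1,"travel":[0,1,0],"yaw":0},
    {"hand":1,"travel":[0,1,0],"yaw":0}
  ]
}}

```text
t: 6.75
tcp_pos: [0.6469, 0.1319, 0.0593]
tool_rot: [0.046, 0.999, -0.0, -0.0]
force: [-1.0, -4.7, 1.1]
finger_gap: -0.003
```

```bash
python3 - <<'E'
from h import *
where()
E
```

```text
t 6.75 tcp fence [20.2 92. ] z 59.3 yaw err deg -0.07 tilt [-0.    -0.001 -1.   ] F [-1.  -4.7  1.1] gap -0.003 q [ 0.03  0.79  1.46 -0.    0.9  -1.45]
```

Request:
{"op": "servo_tool", "data": {
  "increments": [
    {"hand":1,"travel":[0,1,0],"yaw":0},
    {"hand":1,"travel":[0,1,0],"yaw":0},
    {"hand":1,"travel":[0,1,0],"yaw":0},
    {"hand":1,"travel":[0,1,0],"yaw":0},
    {"hand":1,"travel":[0,0,0],"yaw":0}
  ]
}}

```text
t: 7.25
tcp_pos: [0.6474, 0.1375, 0.0592]
tool_rot: [0.046, 0.999, 0.001, 0.0]
force: [-0.2, -0.3, -0.4]
finger_gap: -0.001
```

Request:
{"op": "servo_tool", "data": {
  "increments": [
    {"hand":1,"travel":[0,1,0],"yaw":0},
    {"hand":1,"travel":[0,0.5,0],"yaw":0},
    {"hand":1,"travel":[0,0,0],"yaw":0}
  ]
}}

```text
t: 7.55
tcp_pos: [0.6474, 0.1383, 0.0592]
tool_rot: [0.046, 0.999, 0.0, -0.0]
force: [0.4, 0.5, -1.0]
finger_gap: -0.005
```

```bash
python3 - <<'E'
from h import *
where()
d=manip.snapshot('side'); big(d,'s5',300,190,420,310,5,proj(d,wor([(30,-30)],.048)))
E
```

```text
t 7.55 tcp fence [20.1 98.5] z 59.2 yaw err deg -0.08 tilt [ 0.     0.001 -1.   ] F [ 0.4  0.5 -1. ] gap -0.005 q [ 0.04  0.79  1.45  0.    0.9  -1.44]
```

View pics/s5.png

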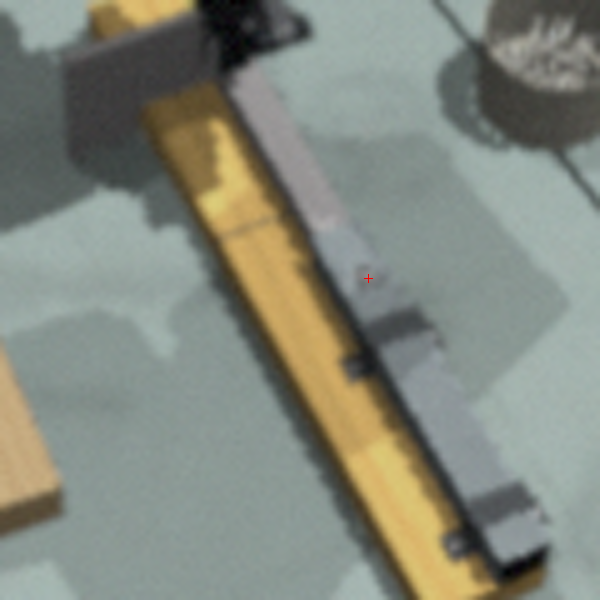

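```bash
python3 - <<'E'
from h import *
d=manip.snapshot('side'); big(d,'s6',340,210,410,270,9,())
e=manip.snapshot('top'); p=proj(e,wor([(30,-30)],.048))[0]; print(p, (proj(d,wor([(30,-30)],.048))-[340,210])*9)
big(e,'t6',int(p[0])-40,int(p[1])-30,int(p[0])+40,int(p[1])+30,9)
E
```

```text
[336.16058095 217.60869154] [[297.57507233 315.14801466]]
```

View pics/s6.png

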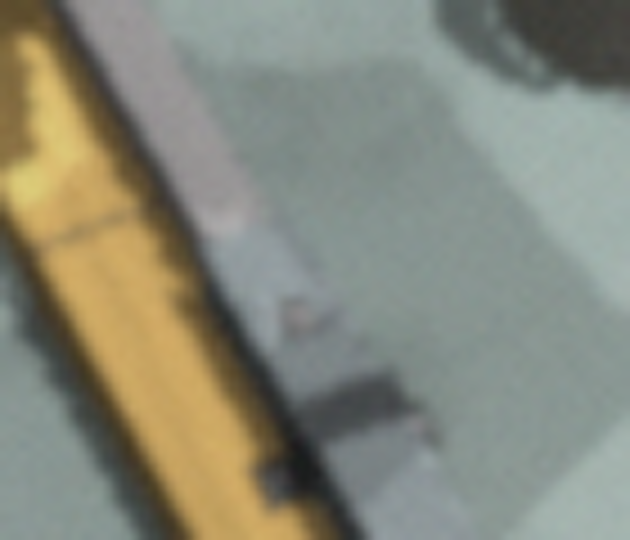

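View pics/t6.png

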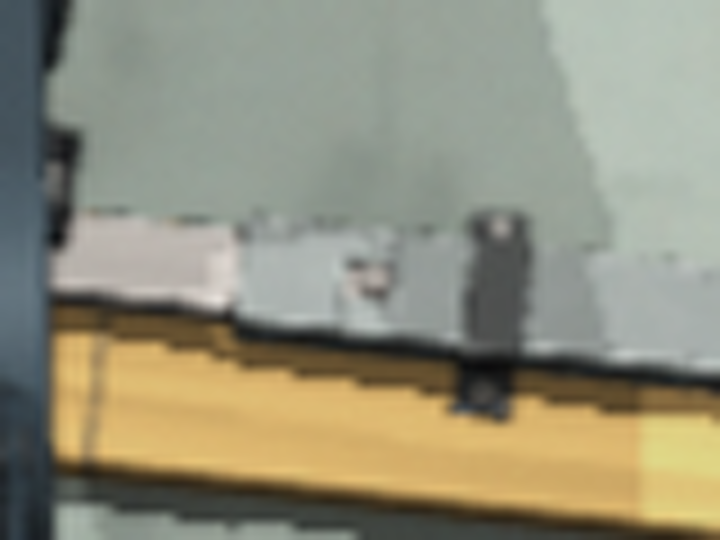

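The button shows in the hole (top crop about (372,278)). I'll check that the stop is firm with a small push.

Request:
{"op": "servo_tool", "data": {
  "increments": [
    {"hand":1,"travel":[0,0.5,0],"yaw":0},
    {"hand":1,"travel":[0,0.5,0],"yaw":0},
    {"hand":1,"travel":[0,0,0],"yaw":0}
  ]
}}

```text
t: 8.0
tcp_pos: [0.6475, 0.1385, 0.0593]
tool_rot: [0.046, 0.999, -0.0, -0.0]
force: [-0.7, -1.8, -0.8]
finger_gap: -0.001
```

Request:
{"op": "servo_tool", "data": {
  "increments": [
    {"hand":1,"travel":[0,0.5,0],"yaw":0},
    {"hand":1,"travel":[0,0.5,0],"yaw":0},
    {"hand":1,"travel":[0,0,0],"yaw":0}
  ]
}}

```text
t: 8.3
tcp_pos: [0.6476, 0.1394, 0.0593]
tool_rot: [0.046, 0.999, -0.0, -0.0]
force: [-0.3, -3.0, 0.9]
finger_gap: 0.002
```

Request:
{"op": "servo_tool", "data": {
  "increments": [
    {"hand":1,"travel":[0,0.5,0],"yaw":0},
    {"hand":1,"travel":[0,0.5,0],"yaw":0},
    {"hand":1,"travel":[0,0,0],"yaw":0}
  ]
}}

```text
t: 8.6
tcp_pos: [0.6477, 0.1408, 0.0593]
tool_rot: [0.046, 0.999, -0.0, -0.0]
force: [-0.0, -2.0, 0.7]
finger_gap: 0.002
```

```bash
python3 - <<'E'
from h import *
where()
d=manip.snapshot('side'); big(d,'s7',340,210,410,270,9,())
E
```

```text
t 8.6 tcp fence [ 20.2 101. ] z 59.3 yaw err deg -0.07 tilt [-0. -0. -1.] F [-0.  -2.   0.7] gap 0.002 q [ 0.05  0.79  1.45 -0.    0.9  -1.43]
```

View pics/s7.png

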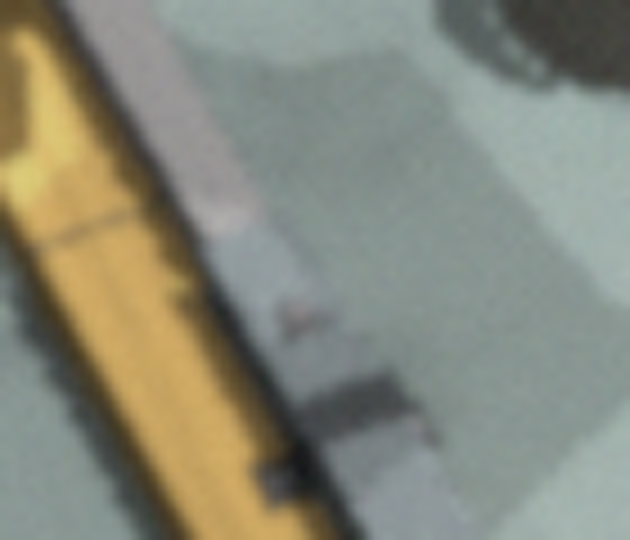

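Request:
{"op": "servo_tool", "data": {
  "increments": [
    {"hand":1,"travel":[0,0.5,0],"yaw":0},
    {"hand":1,"travel":[0,0.5,0],"yaw":0},
    {"hand":1,"travel":[0,0,0],"yaw":0}
  ]
}}

```text
t: 8.95
tcp_pos: [0.6478, 0.1418, 0.0593]
tool_rot: [0.046, 0.999, -0.0, 0.0]
force: [-0.3, -2.2, -0.1]
finger_gap: 0.003
```

```bash
python3 - <<'E'
from h import *
where()
e=manip.snapshot('top'); big(e,'t8',296,187,376,247,9)
E
```

```text
t 8.95 tcp fence [ 20.2 102. ] z 59.3 yaw err deg -0.08 tilt [ 0. -0. -1.] F [-0.3 -2.2 -0.1] gap 0.003 q [ 0.05  0.79  1.45 -0.    0.9  -1.43]
```

View pics/t8.png

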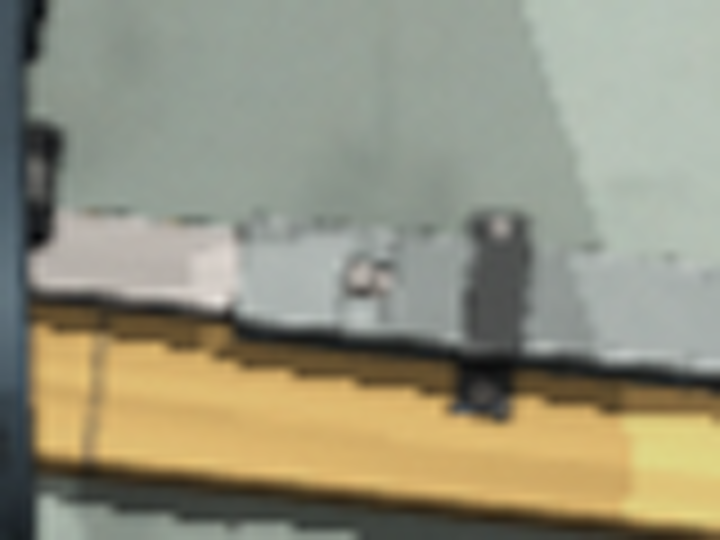

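Request:
{"op": "servo_tool", "data": {
  "increments": [
    {"hand":1,"travel":[0,0.5,0],"yaw":0},
    {"hand":1,"travel":[0,0.5,0],"yaw":0},
    {"hand":1,"travel":[0,0,0],"yaw":0}
  ]
}}

```text
t: 9.3
tcp_pos: [0.6479, 0.1421, 0.0593]
tool_rot: [0.046, 0.999, -0.001, -0.0]
force: [-0.4, -5.3, 0.4]
finger_gap: -0.001
```

```bash
python3 - <<'E'
from h import *
where()
e=manip.snapshot('top'); big(e,'t9',296,187,376,247,9)
e=manip.snapshot('side'); big(e,'s9',340,210,410,270,9)
E
```

```text
t 9.3 tcp fence [ 20.2 102.3] z 59.3 yaw err deg -0.08 tilt [-0.    -0.001 -1.   ] F [-0.4 -5.3  0.4] gap -0.001 q [ 0.05  0.79  1.45 -0.    0.9  -1.43]
```

View pics/t9.png

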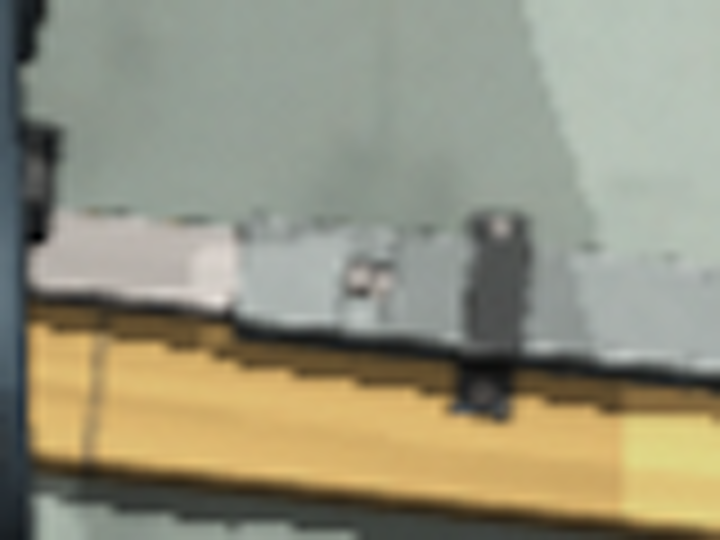

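View pics/s9.png

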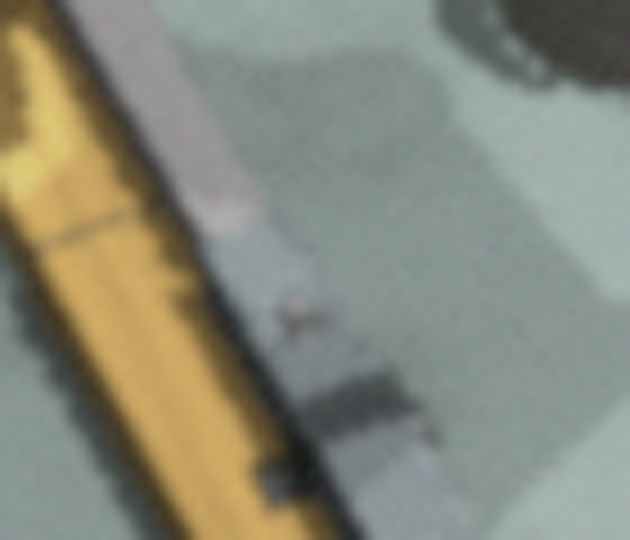

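Request:
{"op": "servo_tool", "data": {
  "increments": [
    {"hand":1,"travel":[0,0.5,0],"yaw":0},
    {"hand":1,"travel":[0,0.5,0],"yaw":0},
    {"hand":1,"travel":[0,0,0],"yaw":0}
  ]
}}

```text
t: 9.7
tcp_pos: [0.6479, 0.1423, 0.0593]
tool_rot: [0.046, 0.999, -0.001, -0.0]
force: [-0.5, -7.5, 0.6]
finger_gap: 0.001
```

Request:
{"op": "servo_tool", "data": {
  "increments": [
    {"hand":1,"travel":[0,0.5,0],"yaw":0},
    {"hand":1,"travel":[0,0.5,0],"yaw":0},
    {"hand":1,"travel":[0,0,0],"yaw":0}
  ]
}}

```text
t: 10.0
tcp_pos: [0.6479, 0.1424, 0.0593]
tool_rot: [0.046, 0.999, -0.002, -0.0]
force: [-1.0, -10.2, 0.8]
finger_gap: -0.002
```

```bash
python3 - <<'E'
from h import *
where()
e=manip.snapshot('top'); big(e,'t10',296,187,376,247,9)
E
```

```text
t 10.0 tcp fence [ 20.2 102.7] z 59.3 yaw err deg -0.11 tilt [-0.001 -0.003 -1.   ] F [ -1.  -10.2   0.8] gap -0.002 q [ 0.05  0.79  1.45 -0.    0.9  -1.43]
```

View pics/t10.png

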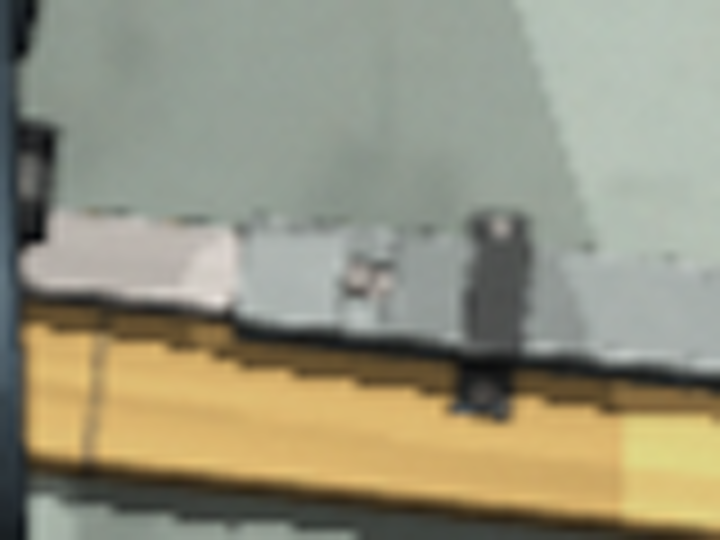

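The stop is firm: 10 N with only 0.1 mm of motion, well above the 3 N friction, at a position matching 0.110 m. I'll back off, rise, open the fingers and go to the front of the offcut.

Request:
{"op": "servo_tool", "data": {
  "increments": [
    {"hand":1,"travel":[0,-6,0],"yaw":0},
    {"hand":1,"travel":[0,-10,0],"yaw":0},
    {"hand":1,"travel":[0,0,-25],"yaw":0},
    {"hand":1,"travel":[0,0,-35],"yaw":0},
    {"hand":1,"travel":[0,0,-25],"yaw":0},
    {"hand":0,"travel":[15,-6,-5],"yaw":0},
    {"hand":0,"travel":[30,-12,0],"yaw":0},
    {"hand":0,"travel":[30,-12,0],"yaw":0},
    {"hand":0,"travel":[30,-12,0],"yaw":0},
    {"hand":0,"travel":[30,-12,0],"yaw":0},
    {"hand":0,"travel":[30,-12,0],"yaw":0},
    {"hand":0,"travel":[30,-12,0],"yaw":0},
    {"hand":0,"travel":[25,-8,0],"yaw":0},
    {"hand":0,"travel":[5,-2,0],"yaw":0},
    {"hand":0,"travel":[0,0,0],"yaw":0}
  ]
}}

```text
t: 11.55
tcp_pos: [0.4147, 0.0619, 0.1496]
tool_rot: [0.046, 0.999, 0.0, 0.001]
force: [1.1, -0.2, 0.3]
finger_gap: 0.999
```

```bash
python3 - <<'E'
from h import *
where()
d=manip.snapshot('side'); big(d,'s11',340,200,410,260,9)
p=proj(d,wor([(-55,114),(42,114)],.084)); big(d,'s11b',230,130,430,330,3,p)
E
```

```text
t 11.55 tcp fence [-204.5    0.8] z 149.6 yaw err deg -0.02 tilt [ 0.001  0.    -1.   ] F [ 1.1 -0.2  0.3] gap 0.999 q [-0.12  0.4   2.02  0.    0.72 -1.6 ]
```

View pics/s11.png

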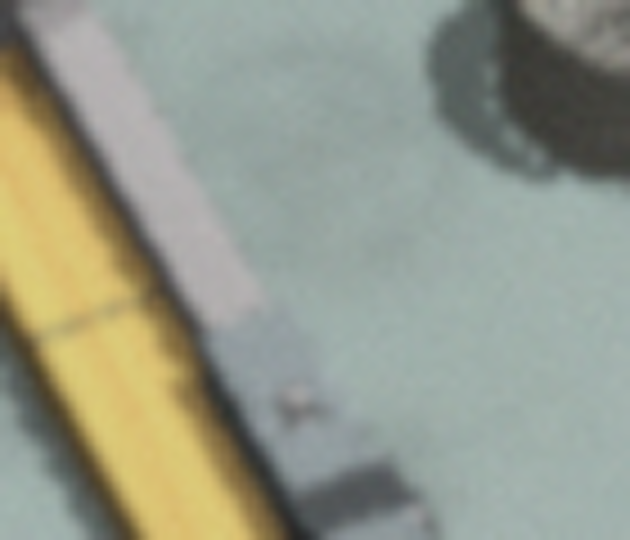

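View pics/s11b.png

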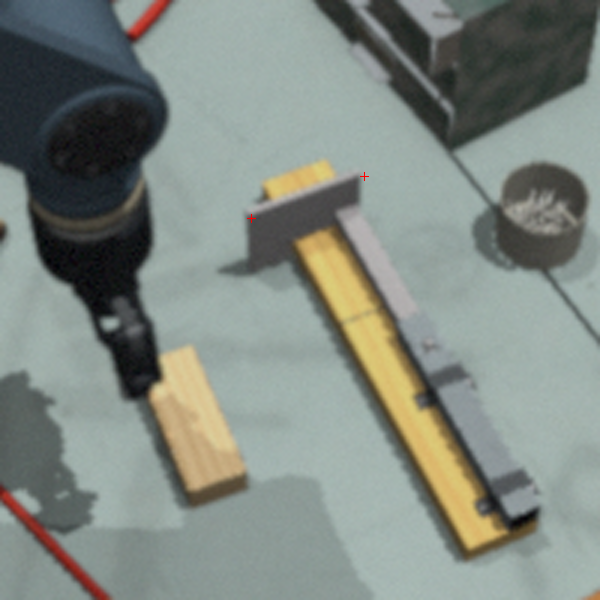

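Request:
{"op": "servo_tool", "data": {
  "increments": [
    {"hand":0,"travel":[3,-2,20],"yaw":0},
    {"hand":0,"travel":[0,0,30],"yaw":0},
    {"hand":0,"travel":[0,0,30],"yaw":0},
    {"hand":0,"travel":[0,0,30],"yaw":0},
    {"hand":0,"travel":[0,0,20],"yaw":0},
    {"hand":0,"travel":[0,0,12],"yaw":0},
    {"hand":0,"travel":[0,0,6],"yaw":0},
    {"hand":0,"travel":[0,0,0],"yaw":0}
  ]
}}

```text
t: 12.4
tcp_pos: [0.4127, 0.0602, 0.0003]
tool_rot: [0.046, 0.999, 0.0, 0.0]
force: [0.6, -0.6, 0.7]
finger_gap: 0.998
```

```bash
python3 - <<'E'
from h import *
where()
d=manip.snapshot('side'); big(d,'s12',200,180,400,330,4)
E
```

```text
t 12.4 tcp fence [-206.3   -1.1] z 0.3 yaw err deg -0.08 tilt [ 0.001  0.    -1.   ] F [ 0.6 -0.6  0.7] gap 0.998 q [-0.12  0.75  2.11  0.    0.29 -1.6 ]
```

View pics/s12.png

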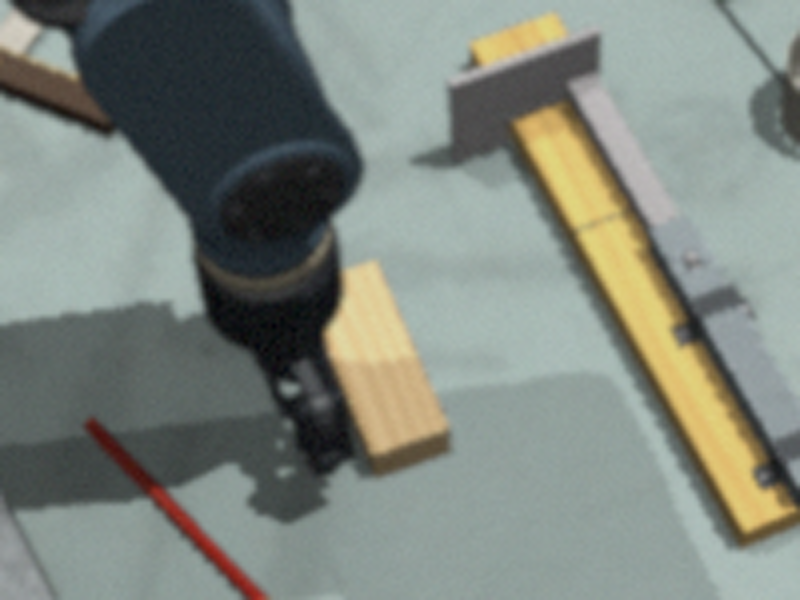

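Request:
{"op": "servo_tool", "data": {
  "increments": [
    {"hand":0,"travel":[-6,0,0],"yaw":0},
    {"hand":0,"travel":[-6,0,0],"yaw":0},
    {"hand":0,"travel":[-6,0,0],"yaw":0},
    {"hand":0,"travel":[-6,0,0],"yaw":0},
    {"hand":0,"travel":[-6,0,0],"yaw":0},
    {"hand":0,"travel":[-6,0,0],"yaw":0},
    {"hand":0,"travel":[-6,0,0],"yaw":0},
    {"hand":0,"travel":[-6,0,0],"yaw":0},
    {"hand":0,"travel":[-6,0,0],"yaw":0},
    {"hand":0,"travel":[-6,0,0],"yaw":0},
    {"hand":0,"travel":[-6,0,0],"yaw":0},
    {"hand":0,"travel":[-6,0,0],"yaw":0},
    {"hand":0,"travel":[-6,0,0],"yaw":0},
    {"hand":0,"travel":[-6,0,0],"yaw":0},
    {"hand":0,"travel":[-6,0,0],"yaw":0},
    {"hand":0,"travel":[-6,0,0],"yaw":0},
    {"hand":0,"travel":[-6,0,0],"yaw":0},
    {"hand":0,"travel":[-5,0,0],"yaw":0},
    {"hand":0,"travel":[-3,0,0],"yaw":0},
    {"hand":0,"travel":[0,0,0],"yaw":0}
  ]
}}

```text
t: 14.45
tcp_pos: [0.5217, 0.0499, 0.0014]
tool_rot: [0.046, 0.999, -0.0, 0.001]
force: [0.2, -0.4, -0.2]
finger_gap: 1.001
```

```bash
python3 - <<'E'
from h import *
where()
d=manip.snapshot('side'); big(d,'s13',230,180,430,330,4,proj(d,wor([(-15,-64),(-15,58)],.024)))
E
```

```text
t 14.45 tcp fence [-96.8  -1.2] z 1.4 yaw err deg -0.07 tilt [ 0.001 -0.    -1.   ] F [ 0.2 -0.4 -0.2] gap 1.001 q [-0.12  0.78  1.83 -0.    0.53 -1.6 ]
```

View pics/s13.png

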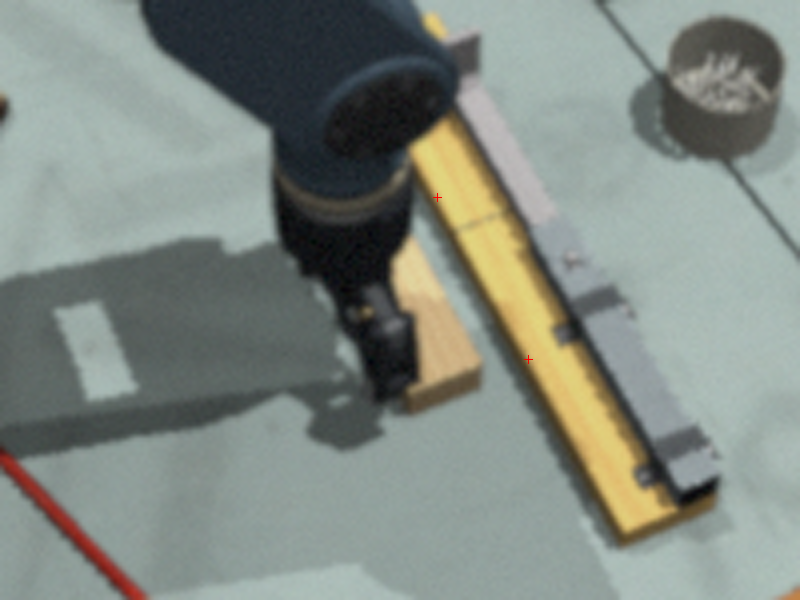

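The block is square to the fence, with roughly a 22 mm gap left.

Request:
{"op": "servo_tool", "data": {
  "increments": [
    {"hand":0,"travel":[-4,0,0],"yaw":0},
    {"hand":0,"travel":[-4,0,0],"yaw":0},
    {"hand":0,"travel":[-4,0,0],"yaw":0},
    {"hand":0,"travel":[-3,0,0],"yaw":0},
    {"hand":0,"travel":[-2,0,0],"yaw":0},
    {"hand":0,"travel":[-1,0,0],"yaw":0},
    {"hand":0,"travel":[-1,0,0],"yaw":0},
    {"hand":0,"travel":[-1,0,0],"yaw":0},
    {"hand":0,"travel":[-1,0,0],"yaw":0},
    {"hand":0,"travel":[-1,0,0],"yaw":0},
    {"hand":0,"travel":[0,0,0],"yaw":0}
  ]
}}

```text
t: 15.6
tcp_pos: [0.5432, 0.048, 0.0013]
tool_rot: [0.046, 0.999, -0.0, 0.0]
force: [-0.5, 0.5, -0.2]
finger_gap: 0.999
```

```bash
python3 - <<'E'
from h import *
where()
d=manip.snapshot('side'); big(d,'s14',230,180,430,330,4,proj(d,wor([(-15,-64),(-15,58)],.024)))
E
```

```text
t 15.6 tcp fence [-75.3  -1.1] z 1.3 yaw err deg -0.07 tilt [ 0.001 -0.    -1.   ] F [-0.5  0.5 -0.2] gap 0.999 q [-0.12  0.79  1.78  0.    0.57 -1.6 ]
```

View pics/s14.png

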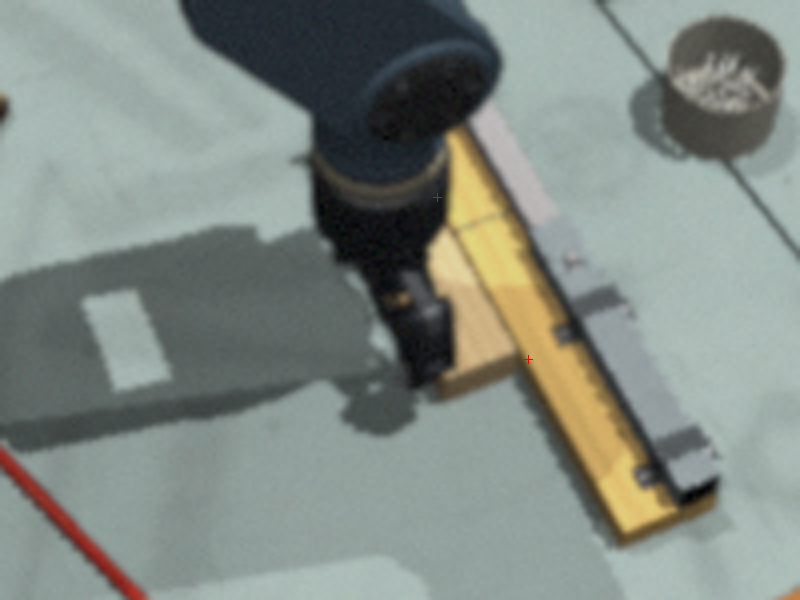

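Request:
{"op": "servo_tool", "data": {
  "increments": [
    {"hand":0,"travel":[-1,0,0],"yaw":0},
    {"hand":0,"travel":[-1,0,0],"yaw":0},
    {"hand":0,"travel":[-1,0,0],"yaw":0},
    {"hand":0,"travel":[0,0,0],"yaw":0}
  ]
}}

```text
t: 16.05
tcp_pos: [0.5462, 0.0477, 0.0013]
tool_rot: [0.046, 0.999, -0.0, 0.0]
force: [-0.8, -0.2, -0.2]
finger_gap: 1.0
```

Request:
{"op": "servo_tool", "data": {
  "increments": [
    {"hand":0,"travel":[-1,0,0],"yaw":0},
    {"hand":0,"travel":[-1,0,0],"yaw":0},
    {"hand":0,"travel":[0,0,0],"yaw":0}
  ]
}}

```text
t: 16.35
tcp_pos: [0.5467, 0.0477, 0.0012]
tool_rot: [0.046, 0.999, 0.0, -0.001]
force: [-3.2, -0.1, 2.2]
finger_gap: 1.0
```

Flush contact is felt at 3 N. Next: retreat, close the fingers, go to the offcut's -y end and push it to the stop.

Request:
{"op": "servo_tool", "data": {
  "increments": [
    {"hand":0,"travel":[5,0,0],"yaw":0},
    {"hand":0,"travel":[8,0,0],"yaw":0},
    {"hand":0,"travel":[0,0,-25],"yaw":0},
    {"hand":0,"travel":[0,0,-35],"yaw":0},
    {"hand":1,"travel":[0,-10,-10],"yaw":0},
    {"hand":1,"travel":[-10,-25,0],"yaw":0},
    {"hand":1,"travel":[-20,-25,0],"yaw":0},
    {"hand":1,"travel":[-15,-25,0],"yaw":0},
    {"hand":1,"travel":[0,-10,0],"yaw":0},
    {"hand":1,"travel":[0,0,0],"yaw":0},
    {"hand":1,"travel":[0,0,20],"yaw":0},
    {"hand":1,"travel":[0,0,0],"yaw":0}
  ]
}}

```text
t: 17.55
tcp_pos: [0.5677, -0.0484, 0.0493]
tool_rot: [0.046, 0.999, 0.001, -0.003]
force: [-1.0, -0.2, 0.1]
finger_gap: -0.005
```

```bash
python3 - <<'E'
from h import *
where()
d=manip.snapshot('side'); big(d,'s15',230,180,430,330,4,proj(d,wor([(-61,-62),(-15,-62)],.03)))
E
```

```text
t 17.55 tcp fence [-41.9 -94.8] z 49.3 yaw err deg -0.09 tilt [-0.006  0.002 -1.   ] F [-1.  -0.2  0.1] gap -0.005 q [-0.28  0.72  1.7   0.    0.73 -1.76]
```

View pics/s15.png

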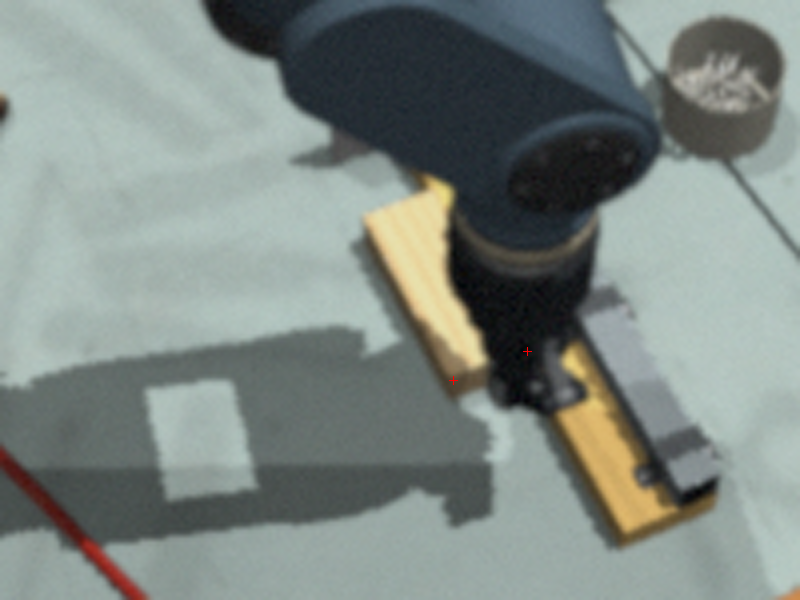

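Request:
{"op": "servo_tool", "data": {
  "increments": [
    {"hand":1,"travel":[-1,0,12],"yaw":0},
    {"hand":1,"travel":[0,0,15],"yaw":0},
    {"hand":1,"travel":[0,0,8],"yaw":0},
    {"hand":1,"travel":[0,4,0],"yaw":0},
    {"hand":1,"travel":[0,4,0],"yaw":0},
    {"hand":1,"travel":[0,4,0],"yaw":0},
    {"hand":1,"travel":[0,4,0],"yaw":0},
    {"hand":1,"travel":[0,4,0],"yaw":0},
    {"hand":1,"travel":[0,4,0],"yaw":0},
    {"hand":1,"travel":[0,4,0],"yaw":0},
    {"hand":1,"travel":[0,4,0],"yaw":0},
    {"hand":1,"travel":[0,4,0],"yaw":0},
    {"hand":1,"travel":[0,4,0],"yaw":0},
    {"hand":1,"travel":[0,4,0],"yaw":0},
    {"hand":1,"travel":[0,4,0],"yaw":0},
    {"hand":1,"travel":[0,4,0],"yaw":0},
    {"hand":1,"travel":[0,4,0],"yaw":0},
    {"hand":1,"travel":[0,4,0],"yaw":0},
    {"hand":1,"travel":[0,0,0],"yaw":0}
  ]
}}

```text
t: 19.5
tcp_pos: [0.5773, 0.0104, 0.0162]
tool_rot: [0.046, 0.999, 0.0, -0.0]
force: [-0.3, -0.0, -0.9]
finger_gap: -0.001
```

```bash
python3 - <<'E'
from h import *
where()
d=manip.snapshot('side'); big(d,'s16',230,180,430,330,4,proj(d,wor([(-61,-15),(-15,-15)],.03)))
E
```

```text
t 19.5 tcp fence [-37.8 -35.3] z 16.2 yaw err deg -0.09 tilt [-0.  0. -1.] F [-0.3 -0.  -0.9] gap -0.001 q [-0.18  0.78  1.69  0.    0.67 -1.66]
```

View pics/s16.png

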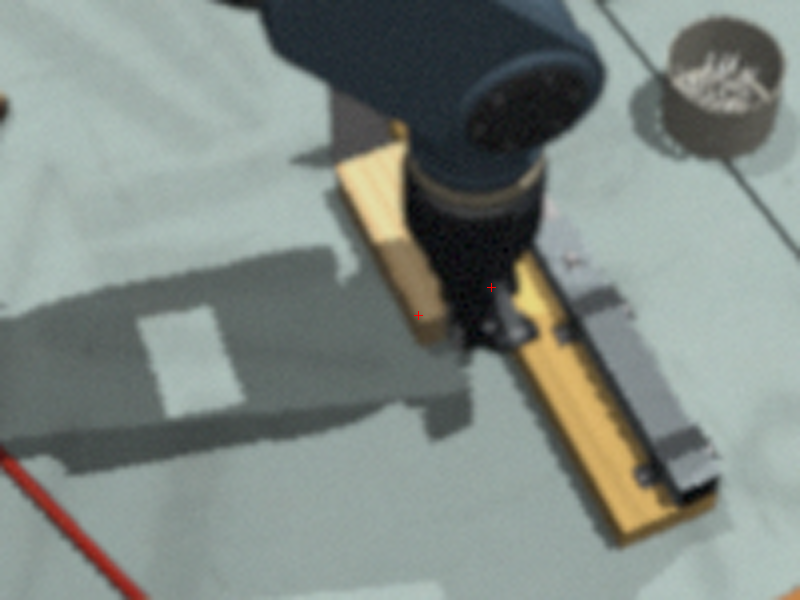

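Request:
{"op": "servo_tool", "data": {
  "increments": [
    {"hand":1,"travel":[0,2,0],"yaw":0},
    {"hand":1,"travel":[0,2,0],"yaw":0},
    {"hand":1,"travel":[0,2,0],"yaw":0},
    {"hand":1,"travel":[0,2,0],"yaw":0},
    {"hand":1,"travel":[0,2,0],"yaw":0},
    {"hand":1,"travel":[0,1,0],"yaw":0},
    {"hand":1,"travel":[0,1,0],"yaw":0},
    {"hand":1,"travel":[0,1,0],"yaw":0},
    {"hand":1,"travel":[0,1,0],"yaw":0},
    {"hand":1,"travel":[0,0,0],"yaw":0}
  ]
}}

```text
t: 20.55
tcp_pos: [0.5787, 0.0238, 0.0163]
tool_rot: [0.046, 0.999, 0.0, 0.0]
force: [0.1, -0.1, -0.7]
finger_gap: 0.001
```

Request:
{"op": "servo_tool", "data": {
  "increments": [
    {"hand":1,"travel":[0,1,0],"yaw":0},
    {"hand":1,"travel":[0,1,0],"yaw":0},
    {"hand":1,"travel":[0,0,0],"yaw":0}
  ]
}}

```text
t: 20.85
tcp_pos: [0.5789, 0.0257, 0.0163]
tool_rot: [0.046, 0.999, 0.0, 0.0]
force: [0.6, -0.1, -0.1]
finger_gap: 0.001
```

```bash
python3 - <<'E'
from h import *
where()
d=manip.snapshot('side'); big(d,'s17',230,160,380,280,5)
E
```

```text
t 20.85 tcp fence [-37.6 -20. ] z 16.3 yaw err deg -0.07 tilt [ 0.  0. -1.] F [ 0.6 -0.1 -0.1] gap 0.001 q [-0.15  0.78  1.69  0.    0.67 -1.63]
```

View pics/s17.png

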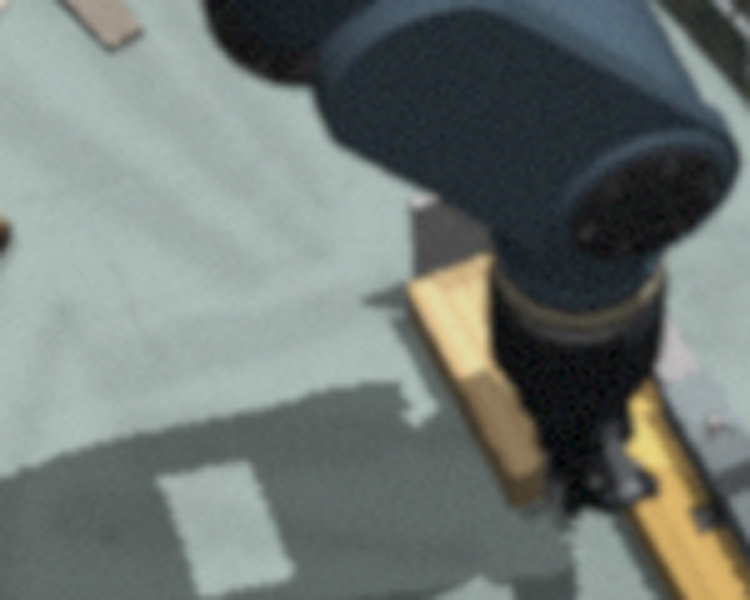

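Almost touching the plate; I'll push in 1 mm steps until I feel the stop.

Request:
{"op": "servo_tool", "data": {
  "increments": [
    {"hand":1,"travel":[0,1,0],"yaw":0},
    {"hand":1,"travel":[0,1,0],"yaw":0},
    {"hand":1,"travel":[0,0,0],"yaw":0}
  ]
}}

```text
t: 21.2
tcp_pos: [0.5791, 0.0277, 0.0163]
tool_rot: [0.046, 0.999, 0.0, 0.0]
force: [0.0, -0.6, -0.3]
finger_gap: 0.002
```

Request:
{"op": "servo_tool", "data": {
  "increments": [
    {"hand":1,"travel":[0,1,0],"yaw":0},
    {"hand":1,"travel":[0,0,0],"yaw":0}
  ]
}}

```text
t: 21.4
tcp_pos: [0.5791, 0.0282, 0.0164]
tool_rot: [0.046, 0.999, -0.0, -0.0]
force: [-0.7, -2.4, 0.1]
finger_gap: -0.003
```

Request:
{"op": "servo_tool", "data": {
  "increments": [
    {"hand":1,"travel":[0,1,0],"yaw":0},
    {"hand":1,"travel":[0,0,0],"yaw":0}
  ]
}}

```text
t: 21.6
tcp_pos: [0.579, 0.0284, 0.0163]
tool_rot: [0.046, 0.999, -0.001, -0.0]
force: [-2.0, -5.6, 1.0]
finger_gap: 0.0
```

The offcut is butted (5.6 N, no further motion). I'll back off, lift clear and look.

Request:
{"op": "servo_tool", "data": {
  "increments": [
    {"hand":1,"travel":[0,-4,0],"yaw":0},
    {"hand":1,"travel":[0,-10,0],"yaw":0},
    {"hand":1,"travel":[0,0,-25],"yaw":0},
    {"hand":1,"travel":[0,0,-35],"yaw":0},
    {"hand":1,"travel":[20,0,-25],"yaw":0},
    {"hand":0,"travel":[35,10,0],"yaw":0},
    {"hand":0,"travel":[35,15,0],"yaw":0},
    {"hand":0,"travel":[35,15,0],"yaw":0},
    {"hand":0,"travel":[30,15,0],"yaw":0},
    {"hand":0,"travel":[0,15,0],"yaw":0},
    {"hand":0,"travel":[0,13,0],"yaw":0},
    {"hand":0,"travel":[0,0,0],"yaw":0}
  ]
}}

```text
t: 22.8
tcp_pos: [0.4314, 0.1134, 0.1016]
tool_rot: [0.045, 0.999, 0.0, 0.0]
force: [-0.1, 0.2, -0.3]
finger_gap: 1.0
```

```bash
cat >> h.py <<'E'
def offc(n):
    d=manip.snapshot(n); 
    m=cv2.inRange(cv2.cvtColor(d['pixels'],cv2.COLOR_BGR2HSV),(12,55,120),(32,255,255))
    return d,m
E
python3 - <<'E'
from h import *
where()
d=manip.snapshot('side'); big(d,'s18',260,170,410,280,5,proj(d,wor([(-61,-3),(-15,-3),(-61,117),(-15,117)],.03)))
e=manip.snapshot('top'); big(e,'t18',230,190,390,310,5,proj(e,wor([(-61,-3),(-15,-3),(-61,117),(-15,117)],.03)))
E
```

```text
t 22.8 tcp fence [-192.7   53.6] z 101.6 yaw err deg -0.17 tilt [ 0.001  0.    -1.   ] F [-0.1  0.2 -0.3] gap 1.0 q [ 0.01  0.53  1.99  0.    0.62 -1.48]
```

View pics/s18.png

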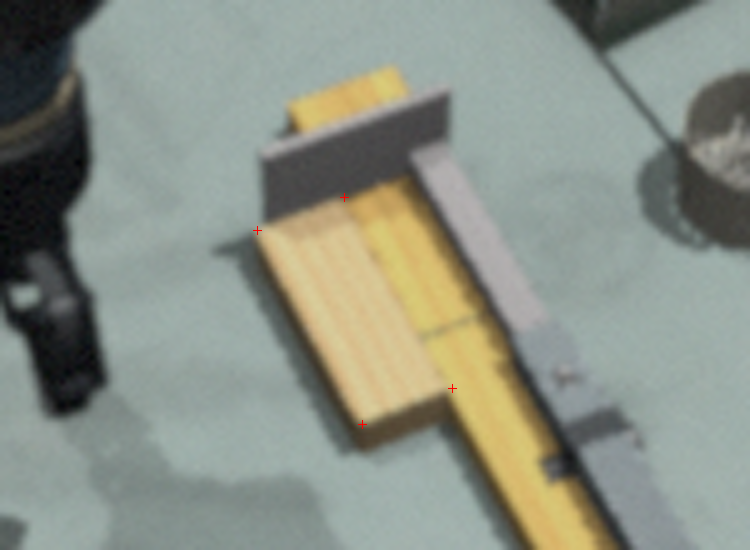

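View pics/t18.png

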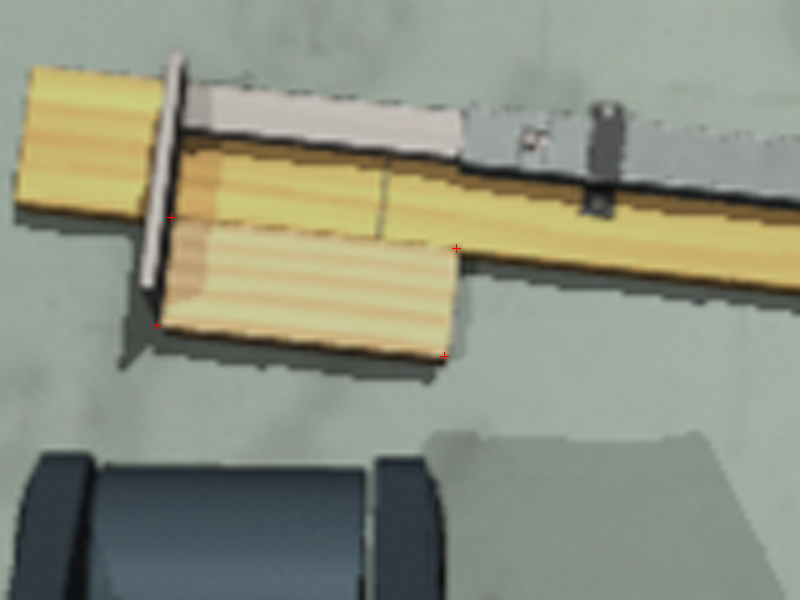

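It looks flush and butted in both views: offcut corners at (157,325), (445,358) and (456,249) in the top crop. One gentle two-finger press against the fence will make sure.

Request:
{"op": "servo_tool", "data": {
  "increments": [
    {"hand":0,"travel":[0,-2,25],"yaw":0},
    {"hand":0,"travel":[0,-2,35],"yaw":0},
    {"hand":0,"travel":[-10,0,27],"yaw":0},
    {"hand":0,"travel":[-20,0,12],"yaw":0},
    {"hand":0,"travel":[-25,0,0],"yaw":0},
    {"hand":0,"travel":[-25,0,0],"yaw":0},
    {"hand":0,"travel":[-15,0,0],"yaw":0},
    {"hand":0,"travel":[-10,0,0],"yaw":0},
    {"hand":0,"travel":[-5,0,0],"yaw":0},
    {"hand":0,"travel":[-3,0,0],"yaw":0},
    {"hand":0,"travel":[0,0,0],"yaw":0}
  ]
}}

```text
t: 24.0
tcp_pos: [0.5429, 0.098, 0.0022]
tool_rot: [0.046, 0.999, -0.0, -0.0]
force: [-0.0, -0.2, -0.0]
finger_gap: 1.002
```

```bash
python3 - <<'E'
from h import *
where()
E
```

```text
t 24.0 tcp fence [-80.2  48.6] z 2.2 yaw err deg -0.06 tilt [-0.001  0.    -1.   ] F [-0.  -0.2 -0. ] gap 1.002 q [-0.02  0.79  1.76  0.    0.59 -1.5 ]
```

Earlier flush contact was at fx of about -72, so 8 mm remain.

Request:
{"op": "servo_tool", "data": {
  "increments": [
    {"hand":0,"travel":[-3,0,0],"yaw":0},
    {"hand":0,"travel":[-2,0,0],"yaw":0},
    {"hand":0,"travel":[-1,0,0],"yaw":0},
    {"hand":0,"travel":[-1,0,0],"yaw":0},
    {"hand":0,"travel":[-1,0,0],"yaw":0},
    {"hand":0,"travel":[0,0,0],"yaw":0}
  ]
}}

```text
t: 24.6
tcp_pos: [0.5513, 0.0974, 0.0023]
tool_rot: [0.046, 0.999, -0.0, -0.0]
force: [0.8, -0.0, 0.4]
finger_gap: 1.003
```

Request:
{"op": "servo_tool", "data": {
  "increments": [
    {"hand":0,"travel":[-1,0,0],"yaw":0},
    {"hand":0,"travel":[-1,0,0],"yaw":0},
    {"hand":0,"travel":[0,0,0],"yaw":0}
  ]
}}

```text
t: 24.9
tcp_pos: [0.5514, 0.0974, 0.0022]
tool_rot: [0.046, 0.999, 0.0, -0.002]
force: [-5.4, 1.1, 3.4]
finger_gap: 1.003
```

Request:
{"op": "servo_tool", "data": {
  "increments": [
    {"hand":0,"travel":[3,0,0],"yaw":0},
    {"hand":0,"travel":[8,0,0],"yaw":0},
    {"hand":0,"travel":[20,0,0],"yaw":0},
    {"hand":0,"travel":[30,0,-20],"yaw":0},
    {"hand":0,"travel":[30,0,-40],"yaw":0},
    {"hand":0,"travel":[20,0,-40],"yaw":0},
    {"hand":0,"travel":[0,0,0],"yaw":0},
    {"hand":0,"travel":[0,0,0],"yaw":0}
  ]
}}

```text
t: 25.7
tcp_pos: [0.444, 0.1075, 0.1034]
tool_rot: [0.046, 0.999, 0.0, 0.002]
force: [0.2, -0.7, -1.1]
finger_gap: 1.0
```

```bash
python3 - <<'E'
from h import *
where()
d=manip.snapshot('side'); big(d,'s19',260,170,410,280,5)
e=manip.snapshot('top'); cv2.imwrite('pics/t19.png',e['pixels'])
m=cv2.inRange(cv2.cvtColor(d['pixels'],cv2.COLOR_BGR2HSV),(12,30,140),(35,130,255))
# offcut paler than rail: print colours
for p in [(-38,50)]:
    u=proj(d,wor([p],.03))[0].astype(int); print(cv2.cvtColor(d['pixels'],cv2.COLOR_BGR2HSV)[u[1],u[0]])
u=proj(d,wor([(10,30)],.024))[0].astype(int); print(cv2.cvtColor(d['pixels'],cv2.COLOR_BGR2HSV)[u[1],u[0]])
# from side crop earlier & front edge: grey/wood boundary along the front top edge
for n,f in (('side',d),('top',e)):
    hs=cv2.cvtColor(f['pixels'],cv2.COLOR_BGR2HSV); k=cv2.inRange(hs,(10,45,150),(32,255,255))
    res=[]
    for y in np.linspace(10,100,46):
        xs=np.arange(-75,-45,.25); q=proj(f,wor(np.c_[xs,np.full(len(xs),y)],.03)).astype(np.float32)
        v=cv2.remap(k,q[:,:1],q[:,1:],cv2.INTER_LINEAR).ravel()
        res.append((y,xs[np.argmax(v>127)]))
    r=np.array(res); c=np.polyfit(r[:,0]-55,r[:,1],1); print(n,'front edge fx at y=55',c[1],'slope rad',c[0])
    res=[]
    for x in np.linspace(-55,-20,30):
        ys=np.arange(-15,15,.25); q=proj(f,wor(np.c_[np.full(len(ys),x),ys],.03)).astype(np.float32)
        v=cv2.remap(k,q[:,:1],q[:,1:],cv2.INTER_LINEAR).ravel()
        res.append((x,ys[np.argmax(v>127)]))
    r=np.array(res); c=np.polyfit(r[:,0]+38,r[:,1],1); print(n,'end edge fy',c[1],'slope',c[0])
E
```

```text
t 25.7 tcp fence [-179.6   48.9] z 103.4 yaw err deg -0.09 tilt [ 0.005 -0.    -1.   ] F [ 0.2 -0.7 -1.1] gap 1.0 q [-0.01  0.53  1.97 -0.    0.64 -1.49]
[ 22  81 216]
[ 23 108 185]
side front edge fx at y=55 -61.78260869565217 slope rad -0.0007863089731729462
side end edge fy -3.532780337941631 slope -0.0011059907834101935
top front edge fx at y=55 -60.5 slope rad -0.003576934936786814
top end edge fy -4.29983102918587 slope 0.032995391705069085
```

View pics/s19.png

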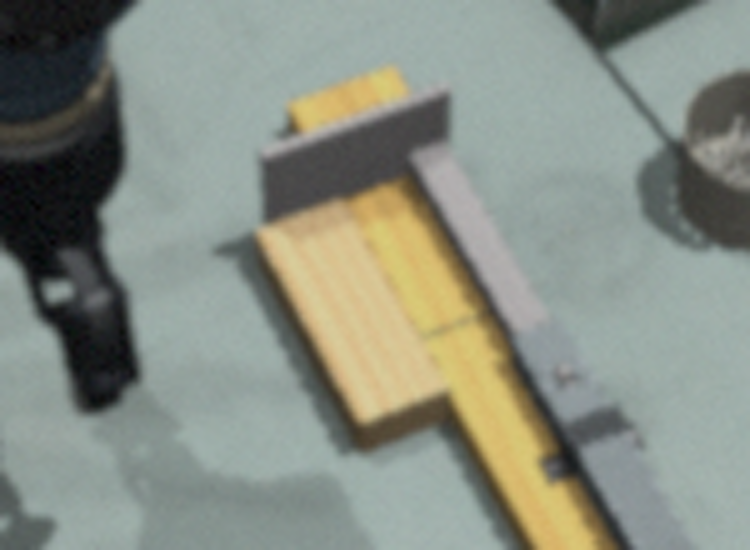

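View pics/t19.png

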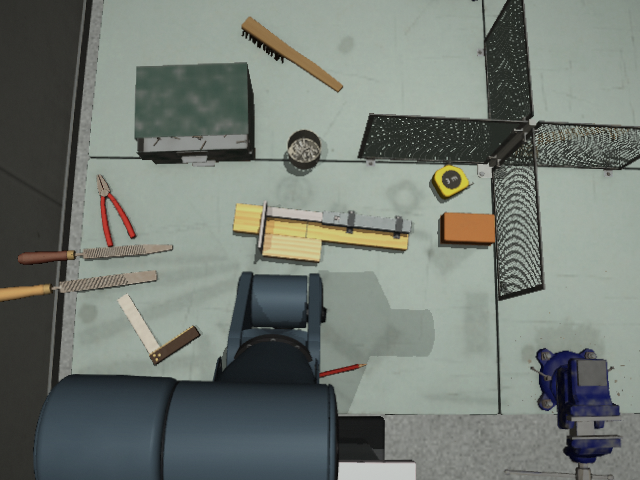

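Measured: front edge at fx about -61 (touching is -61), slope under 0.004 rad, square and sanding block unmoved. Handing in.

```bash
python3 -c "
from station import manip
print(manip.sign_off())"
```

```text
the job is handed in; nothing more can be done
None
```

I set the stop and placed the offcut, then handed the job in at about 26 s. I never saw the button's height directly, so the click is inferred from force and position.

- **Stop arm:** I pushed the plate out with shut fingers until it hit a firm stop: 10 N with only 0.1 mm of motion. That is well above the roughly 3 N of sliding friction and close to 0.110 m of extension. The button is visible in the hole.
- **Offcut:** I pushed it square against the rail with both open fingertips, slid it along to butt the plate (5.6 N), then pressed it once more against the fence (5 N) and withdrew.
- **Placement check:** The offcut's front edge is 45.5 to 47 mm from the rail face (46 is touching), and that edge is within 0.004 rad of parallel. Its near end is at y of about −4 mm, so its far end is at about 116 mm, where the plate is.
- **Bystanders:** In the last top view the try square and sanding block look unmoved.

Two readings disagreed:
- **Plate position:** The arm's contacts put the locked plate face at about 117 mm in my fence frame, while the cameras put it at 115–116 mm and the nominal value is 114 mm. I put this down to a 2–3 mm offset in my fence origin.
- **End-face angle:** The top view's short end edge read 0.033 rad off square, but it spans only a few pixels. The side view (0.001 rad) and both front-edge fits did not show it.

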